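# Complete the row of mortar prisms on the drying shelf and start its fan

### The arm

A 7-joint arm with a two-finger parallel gripper is mounted at the origin on a cart in front of the work surface, level with it; the furniture and walls round the work are solid. World frame = base frame: x ahead of the robot, y to its left, z up, the work surface at z = 0. Lengths are in m, angles in rad, forces in N, time in s.
With the tool pointing down it reaches from about 0.4 to 0.85 m from the base axis. Payload 10.4 kg.
Tool frame: the origin (TCP) lies midway between the tips of the shut fingers; the grasp point (between the pads) lies 19 mm behind it; z points along the fingers, y is the line along which they close (so a half turn about z gives the same grasp; the last joint's range is limited). The gripper opens to 87 mm and grips with 3 to 60 N. Pads are 19 mm wide; open, the fingers measure 117 mm over their backs; the gripper's body (75 mm by 190 mm) begins 51 mm behind the grasp point.
Start: joints at [1.158, 0.332, -0.065, 1.46, 0.022, 1.35, -0.088], TCP at [0.238, -0.578, 0.223] pointing down, gripper open.
Joint ranges: [-2.6, 2.6], [-0.5, 2.12], [-1.47, 1.34], [0.16, 2.42], [-1.27, 4.41], [0.06, 2.06], [-2.6, 2.6]. Speed limits (rad/s): [2.22, 2.22, 2.79, 2.79, 3.14, 3.14, 3.14].

### API

Orientations are given as a unit quaternion [x, y, z, w].
In Python, from bench import r gives the robot as it stands.
- The arm moves only by the tool arm_command, never from a script. Its argument "moves" is one flat list of numbers, 4 for each row, row after row: the shift along the tool's x, y, z in cm, then the turn about the tool's z in degrees. A call has 1 to 12 rows; each row shifts and turns the commanded pose from where the row before left it, along the tool's axes as they then stand; what a row does not reach is not made up. A row lasts 1/12 s, in which the tool goes at most 41.7 mm and 7.16 degrees, less where a joint would pass 70% of its speed; a pose out of reach is approached as far as the arm can. A call with a gripper value outside its range is refused whole. "fingers" is the opening in per cent of the stroke, from 0 (shut) to 100 (fully open), set as the call begins (left out, the last holds). The fingers move at their own pace and stop on an object; "squeeze" is the grip in N (left out, the last holds). Time passes only in rows, so rows that do not move let the fingers close. It gives the time, the measured TCP pose, the force, the opening and the grip force at its end, in the units of the state.
- r.read_state(): the state, without advancing time (a new reading comes with each control period).
- r.camera(name): name is "scene" or "top" or "wrist"; returns the picture (400x640x3 uint8, red, green, blue); there is no depth.
- r.camera_info(name): a dict with "fx", "fy", "cx", "cy" (pixels), "origin" and "attitude" of the camera in the world. Camera axes: x right, y up, looking along -z (the intrinsics and any distortion apply to the point x, -y, -z); pixel columns grow to the right and rows downward; lengths in m; the calibration is good to about 2 mm. A picture is of the moment at which its call begins: read the wrist's pose just before it. camera_info takes no time and is no camera call; for the wrist camera it gives the pose at the moment of the call.
- r.close_job(): hands the job in; it is judged then, once.
The state is a dict: "time": time; "joint_positions": joint angles; "joint_vel": joint speeds; "joint_torque": joint torques, N m; "ee_pos": TCP position; "eef_rot": TCP orientation; "ft_force": force on the tool from outside, world axes, zero at the start; "torque": the same for the moment, N m; "width": finger opening in m; "grip_force": force on a finger pad.
Only numpy, scipy, OpenCV 4.12 (cv2) and the standard library are available. Lean on these libraries where they do the work, as an engineer would, in place of code of your own. Each camera call takes 0.05 s, during which the arm holds its last target. There are 200 camera calls.

### The job

Lay the two mortar prisms from the bench in the two empty bays of the ventilated drying shelf, so that the set of three lies in a neat side-by-side row, each flat on the rails between its wire guides with its ends in line with the prism already there. Set them down gently, and leave that prism and the other things on the bench alone. The fan stays isolated while you load; when both prisms are in and released, turn its isolator handle fully to on.

Things in the scene. Friction and masses are not known exactly. Their poses are not given: they have to be found in the camera images.
- prism_1: one of the two prisms that lie on the bench right of the shelf: a mortar prism, plain grey hardened cement mortar, 40 x 40 x 160 mm, about 0.6 kg; origin at the centre of its underside, its long axis is its own y, z up. The two are alike and either may go in either empty bay.
- prism_2: the other prism on the bench, the same as prism_1: a mortar prism, plain grey hardened cement mortar, 40 x 40 x 160 mm, about 0.6 kg; origin at the centre of its underside, its long axis is its own y, z up.
- prism_3: the prism that already lies in one of the three bays (left, middle or right, it varies), a label printed on one side: a mortar prism, plain grey hardened cement mortar, 40 x 40 x 160 mm, about 0.6 kg; origin at the centre of its underside, its long axis is its own y, z up. Leave it in place.
- drying_shelf: fixed low shelf, 170 mm deep (x, away from robot) by 334 wide (y, left), yawed up to 5 degrees; origin: centre of its underside on the bench. Right end: grey fan box, y -167 to -77 mm, top at z 104, handle on top. Left of it a slotted deck, z 70 mm, with 3 bays along x centred at y -21, 55, 131 mm; two steel rails across it (tops z 76, at x -36 and 36 mm) carry the prisms.
- bay_1: one empty bay (which varies): origin at its centre, level with the rail tops 76 mm above the bench, where a prism's underside centre belongs; x along the bay, y left. Wire guides 50 mm apart flank it near both ends (x 45 to 77 mm either way, 17 mm above the rails), none at mid-length, so fingers fit there. Next prism or fan box: 36 mm from a seated prism's side.
- bay_2: the other empty bay, the same as bay_1 with the same axes.
- isolator (a joint): isolator handle angle (rad): 0 = off (white pointer line 30 degrees left of the shelf's x, at the ring mark), 1.047 = on (30 degrees right of it, at the bar mark), stops at both. It turns on clockwise seen from above; snap action: takes up to 0.25 N m, and once beyond half way (0.524) it snaps to the on stop and stays.
- isolator_grip (a point): point on the isolator's upright turning axis at the height to grip, 131 mm above the bench, on top of the fan box. The handle is a black bar 56 mm long, 14 mm wide, 27 mm high (116 to 142 mm above the bench) on a 48 mm round collar; the point's x lies along the bar towards its pointer end, horizontal, and turns with the handle.
- moisture_balance: fixed obstacle behind the prisms and right of the shelf: white balance with a tall round heater hood, 265 mm deep, 215 wide, 331 high; origin at the centre of its underside, its low front face is 132 mm nearer the robot. Carry the prisms round in front of it.
- caliper: bystander: steel caliper, 64 x 220 x 7 mm, flat on the bench far right; origin at the centre of its underside.
- tin: bystander: aluminium tin with lid, 59 mm across, 38 mm high, behind the prisms; origin at the centre of its underside.
- jar_blue: bystander: clear jar with a screw lid, 66 mm across, 116 mm high, behind the prisms; origin at the centre of its underside.
- jar_small: bystander: clear jar with a screw lid, 62 mm across, 94 mm high, behind the shelf on the left; origin at the centre of its underside.
- wood_block: bystander: wooden block, 40 x 110 x 28 mm, left of the shelf; origin at the centre of its underside.
- steel_dish: bystander: shallow steel dish, 89 mm across, 22 mm high, behind the shelf far left; origin at the centre of its underside.
- petri: bystander: shallow milky plastic dish, 60 mm across, 17 mm high, behind the shelf; origin at the centre of its underside.

How it is judged:
On the way, in this order (a step that is already met when the one before it is completed fails the run):
1. both prisms lie in the two empty bays, released, with the isolator still off ((((x of prism_1 in the frame of bay_1 between -0.012 and 0.012 m and y of prism_1 in the frame of bay_1 between -0.008 and 0.008 m and z of prism_1 in the frame of bay_1 between -0.004 and 0.004 m and angle between the y axis of prism_1 and the x axis of bay_1, either way round below 0.12 rad and angle between prism_1's own z axis and vertical below 0.05 rad) and (x of prism_2 in the frame of bay_2 between -0.012 and 0.012 m and y of prism_2 in the frame of bay_2 between -0.008 and 0.008 m and z of prism_2 in the frame of bay_2 between -0.004 and 0.004 m and angle between the y axis of prism_2 and the x axis of bay_2, either way round below 0.12 rad and angle between prism_2's own z axis and vertical below 0.05 rad)) or ((x of prism_1 in the frame of bay_2 between -0.012 and 0.012 m and y of prism_1 in the frame of bay_2 between -0.008 and 0.008 m and z of prism_1 in the frame of bay_2 between -0.004 and 0.004 m and angle between the y axis of prism_1 and the x axis of bay_2, either way round below 0.12 rad and angle between prism_1's own z axis and vertical below 0.05 rad) and (x of prism_2 in the frame of bay_1 between -0.012 and 0.012 m and y of prism_2 in the frame of bay_1 between -0.008 and 0.008 m and z of prism_2 in the frame of bay_1 between -0.004 and 0.004 m and angle between the y axis of prism_2 and the x axis of bay_1, either way round below 0.12 rad and angle between prism_2's own z axis and vertical below 0.05 rad))) and value of joint isolator below 0.3 rad and contact force between the fingers and prism_1 below 0.2 N and contact force between the fingers and prism_2 below 0.2 N and distance of prism_3 from where it was at the start of the episode below 0.01 m and angle between prism_3's own z axis and vertical below 0.05 rad), for 0.2 s.
2. the isolator is turned to on with the row complete ((((x of prism_1 in the frame of bay_1 between -0.012 and 0.012 m and y of prism_1 in the frame of bay_1 between -0.008 and 0.008 m and z of prism_1 in the frame of bay_1 between -0.004 and 0.004 m and angle between the y axis of prism_1 and the x axis of bay_1, either way round below 0.12 rad and angle between prism_1's own z axis and vertical below 0.05 rad) and (x of prism_2 in the frame of bay_2 between -0.012 and 0.012 m and y of prism_2 in the frame of bay_2 between -0.008 and 0.008 m and z of prism_2 in the frame of bay_2 between -0.004 and 0.004 m and angle between the y axis of prism_2 and the x axis of bay_2, either way round below 0.12 rad and angle between prism_2's own z axis and vertical below 0.05 rad)) or ((x of prism_1 in the frame of bay_2 between -0.012 and 0.012 m and y of prism_1 in the frame of bay_2 between -0.008 and 0.008 m and z of prism_1 in the frame of bay_2 between -0.004 and 0.004 m and angle between the y axis of prism_1 and the x axis of bay_2, either way round below 0.12 rad and angle between prism_1's own z axis and vertical below 0.05 rad) and (x of prism_2 in the frame of bay_1 between -0.012 and 0.012 m and y of prism_2 in the frame of bay_1 between -0.008 and 0.008 m and z of prism_2 in the frame of bay_1 between -0.004 and 0.004 m and angle between the y axis of prism_2 and the x axis of bay_1, either way round below 0.12 rad and angle between prism_2's own z axis and vertical below 0.05 rad))) and value of joint isolator above 0.95 rad), for 0.2 s.
At the end, for the whole second after the job is handed in: prism_1 and prism_2 lie one in each empty bay: within 12 mm along and 8 mm across it, 4 mm in height, 0.12 rad in heading, 0.05 rad of upright; prism_3 within 10 mm of its start and upright; isolator above 0.95 rad; prisms released and at rest (all of step 2 and distance of prism_3 from where it was at the start of the episode below 0.01 m and angle between prism_3's own z axis and vertical below 0.05 rad and contact force between the fingers and prism_1 below 0.2 N and contact force between the fingers and prism_2 below 0.2 N and linear speed of each of prism_1, prism_2, prism_3 below 0.02 m/s); the robot touches nothing.
It fails at once if a prism is banged or pressed on the shelf with more than 100 N (contact force between any of prism_1, prism_2 and drying_shelf above 100 N).
It fails at once if a prism is let fall from more than about 12 mm above the rails ((height (world z) of prism_1 above 0.088 m and contact force between the fingers and prism_1 below 0.2 N and linear speed of prism_1 above 0.15 m/s) or (height (world z) of prism_2 above 0.088 m and contact force between the fingers and prism_2 below 0.2 N and linear speed of prism_2 above 0.15 m/s)).
It fails at once if the isolator is turned beyond half way (0.524 rad) before both prisms lie in their bays (value of joint isolator above 0.524 rad and not (((x of prism_1 in the frame of bay_1 between -0.012 and 0.012 m and y of prism_1 in the frame of bay_1 between -0.008 and 0.008 m and z of prism_1 in the frame of bay_1 between -0.004 and 0.004 m and angle between the y axis of prism_1 and the x axis of bay_1, either way round below 0.12 rad and angle between prism_1's own z axis and vertical below 0.05 rad) and (x of prism_2 in the frame of bay_2 between -0.012 and 0.012 m and y of prism_2 in the frame of bay_2 between -0.008 and 0.008 m and z of prism_2 in the frame of bay_2 between -0.004 and 0.004 m and angle between the y axis of prism_2 and the x axis of bay_2, either way round below 0.12 rad and angle between prism_2's own z axis and vertical below 0.05 rad)) or ((x of prism_1 in the frame of bay_2 between -0.012 and 0.012 m and y of prism_1 in the frame of bay_2 between -0.008 and 0.008 m and z of prism_1 in the frame of bay_2 between -0.004 and 0.004 m and angle between the y axis of prism_1 and the x axis of bay_2, either way round below 0.12 rad and angle between prism_1's own z axis and vertical below 0.05 rad) and (x of prism_2 in the frame of bay_1 between -0.012 and 0.012 m and y of prism_2 in the frame of bay_1 between -0.008 and 0.008 m and z of prism_2 in the frame of bay_1 between -0.004 and 0.004 m and angle between the y axis of prism_2 and the x axis of bay_1, either way round below 0.12 rad and angle between prism_2's own z axis and vertical below 0.05 rad)))).
It fails at once if a bystander (caliper, tin, jars, wooden block, dishes) is moved by more than 30 mm (distance of any of caliper, tin, jar_blue, jar_small, wood_block, steel_dish, petri from where it was at the start of the episode above 0.03 m).
It also fails if it takes over 69 s, if anything falls off the work surface, if the arm or the gripper's body presses on something with over 40 N, if the wrist force passes 120 N, or if a joint passes its speed limit or range.

## Working session

There is one attempt and no reset: what is moved stays moved. The work goes in short steps, Python scripts to look and compute and a tool call to move; the robot and the scene stay as the last step left them, time stands still between calls to the robot, and variables do not carry over. Pictures are saved under pics/ and viewed, at most 12 in all, crops included, and the job is handed in when it is done.

Besides the shell and the picture viewer there is one more tool, called after ">>>" as a command line: name --argument value ..., lists and objects as JSON in quotes. arm_command: Moves the arm, as the interface text tells. Its arguments: {"type":"object","properties":{"moves":{"type":"array"},"fingers":{"type":"number"},"squeeze":{"type":"number"}},"required":["moves"]}

```bash
mkdir -p pics; cat > h.py <<'E'
import numpy as np, cv2
from bench import r
from scipy.spatial.transform import Rotation as R
def save(n,f):
    i=r.camera_info(n); im=r.camera(n); cv2.imwrite('pics/'+f,im[:,:,::-1]); return im,i
E
python3 - <<'E'
from h import *
for n in ('top','scene'):
    im,i=save(n,n+'0.png'); print(i)
s=r.read_state(); print({k:np.round(v,3) for k,v in s.items()})
print(r.camera_info('wrist'))
E
```

```text
{'fx': 371.15649387482136, 'fy': 371.15649387482136, 'cx': 316.7830705108733, 'cy': 203.82968194017968, 'origin': array([0.44873744, 0.01198988, 1.66603403]), 'attitude': array([-0.02364354,  0.02582882,  0.71597505, -0.69724714])}
{'fx': 448.1181525660065, 'fy': 448.1181525660065, 'cx': 317.1187877381753, 'cy': 198.57122100231416, 'origin': array([-0.22220696,  0.8153089 ,  1.25303701]), 'attitude': array([-0.13831034,  0.34607993,  0.86209573, -0.34335096])}
{'time': np.float64(0.1), 'joint_positions': array([ 1.158,  0.333, -0.065,  1.461,  0.022,  1.35 , -0.089]), 'joint_vel': array([ 0.002,  0.001,  0.   , -0.003, -0.   , -0.001, -0.002]), 'joint_torque': array([ 2.0000e-03, -6.2455e+01,  2.5000e-02, -3.9072e+01, -6.1000e-02,
        3.7000e-02,  0.0000e+00]), 'ee_pos': array([ 0.237, -0.578,  0.222]), 'eef_rot': array([ 0.981,  0.194, -0.   , -0.001]), 'ft_force': array([ 0.296, -0.643,  0.564]), 'torque': array([-0.002, -0.014,  0.033]), 'grip_force': np.float64(0.0), 'width': np.float64(0.087)}
{'fx': 331.3136990168432, 'fy': 331.3136990168432, 'cx': 313.8292777095136, 'cy': 200.17787829542158, 'origin': array([ 0.30170973, -0.55153383,  0.3850033 ]), 'attitude': array([-0.10894679,  0.07394614, -0.55193437,  0.82342639])}
```

View pics/top0.png

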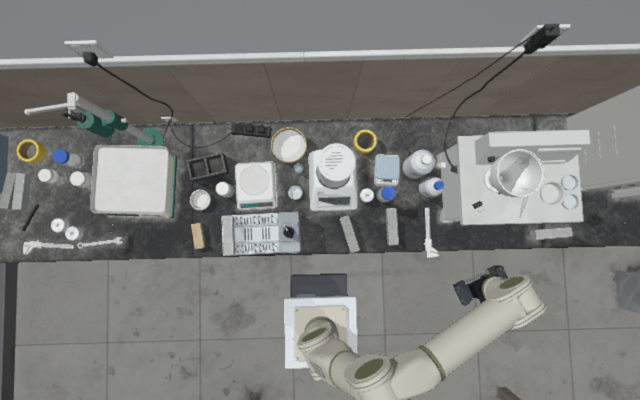

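View pics/scene0.png

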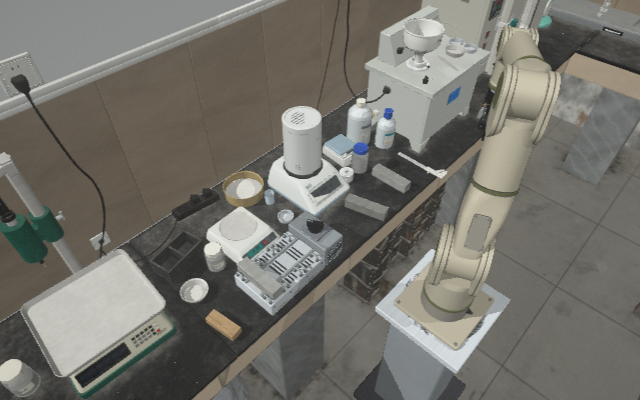

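The top view shows bench prisms at about (349,234) and (392,226), the shelf spanning (222–300, 212–255) with its handle near (289,231). The scene view shows prism_3 in the left bay, at about (260,278).

```bash
cat >> h.py <<'E'
def ray(i,uv):
    uv=np.atleast_2d(np.float64(uv))
    d=np.c_[(uv[:,0]-i['cx'])/i['fx'],-(uv[:,1]-i['cy'])/i['fy'],-np.ones(len(uv))]
    return i['origin'],R.from_quat(i['attitude']).apply(d)
def onz(i,uv,z):
    o,d=ray(i,uv); return o+d*((z-o[2])/d[:,2])[:,None]
def tri(i1,p1,i2,p2):
    A=[];b=[];
    for i,p in((i1,p1),(i2,p2)):
        o,d=ray(i,p); d=d[0]/np.linalg.norm(d[0]); P=np.eye(3)-np.outer(d,d); A.append(P); b.append(P@o)
    A=np.vstack(A); b=np.hstack(b); x,res,_,_=np.linalg.lstsq(A,b,rcond=None); return x,np.sqrt(res)
def tomove(p,yaw_y=None):
    """shift in tool axes (cm) and turn (deg) to TCP target p with tool y along world heading yaw_y (deg, mod 180)"""
    s=r.read_state(); T=R.from_quat(s['eef_rot']); d=T.inv().apply(np.array(p)-s['ee_pos'])*100
    y=T.as_matrix()[:,1]; a=np.degrees(np.arctan2(y[1],y[0]))
    return np.round(d,2), (None if yaw_y is None else round(-((yaw_y-a+90)%180-90),2))
E
python3 - <<'E'
from h import *
im=cv2.imread('pics/top0.png'); i=r.camera_info('top')
cv2.imwrite('pics/topc.png',cv2.resize(im[195:265,190:450],None,fx=3,fy=3,interpolation=cv2.INTER_CUBIC))
for n,p,z in(('pA',(349,234),.04),('pB',(392,226),.04),('handle',(289,231),.142),('sh1',(222,214),.09),('sh2',(300,212),.104),('sh3',(300,255),.104)):
    print(n,onz(i,p,z)[0].round(3))
T=R.from_quat(r.read_state()['eef_rot']); print(T.as_matrix().round(2))
w=r.camera_info('wrist'); s=r.read_state(); print('cam in tool',T.inv().apply(w['origin']-s['ee_pos']).round(3),'look',T.inv().apply(R.from_quat(w['attitude']).apply([0,0,-1])).round(2))
E
```

```text
pA [ 0.427 -0.132  0.04 ]
pB [ 0.457 -0.321  0.04 ]
handle [0.447 0.123 0.142]
sh1 [0.526 0.409 0.09 ]
sh2 [0.526 0.077 0.104]
sh3 [0.346 0.081 0.104]
[[ 0.92  0.38 -0.  ]
 [ 0.38 -0.92  0.  ]
 [-0.   -0.   -1.  ]]
cam in tool [ 0.069 -0.    -0.163] look [-0.26 -0.    0.97]
```

View pics/topc.png

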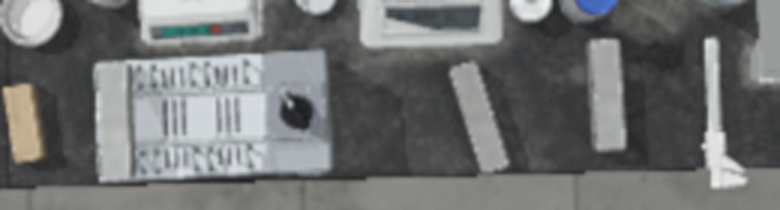

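Prism_3 sits in the left bay, so the middle and right bays are empty. Next I move to a spot above and between the two bench prisms.

>>> arm_command --moves '[0, 0, -0.5, 5.6, 0, 0, -0.5, 5.6, 0, 0, -0.5, 5.6, 0, 0, -0.5, 5.7, 1.5, -3, 0, 0, 1.5, -3, 0, 0, 1.5, -3, 0, 0, 1.5, -3, 0, 0, 1.5, -3, 0, 0, 1.5, -3, 0, 0, 1.5, -3, 0, 0, 1.5, -3, 0, 0]' --fingers 100

```text
time: 1.1
ee_pos: [0.3585, -0.3368, 0.2423]
eef_rot: [1.0, -0.001, -0.0, -0.0]
ft_force: [-0.1, -0.9, -0.4]
width: 0.0869
grip_force: 0.0
```

>>> arm_command --moves '[1.5, -2.7, 0, 0, 1.5, -2.7, 0, 0, 1.5, -2.7, 0, 0, 1.5, -2.7, 0, 0, 0, 0, 0, 0, 0, 0, 0, 0]'

```text
time: 1.6
ee_pos: [0.4191, -0.2291, 0.2424]
eef_rot: [1.0, 0.0, -0.0, -0.0]
ft_force: [-0.6, -0.6, 0.1]
width: 0.0871
grip_force: 0.0
```

```bash
python3 - <<'E'
from h import *
im,i=save('wrist','w1.png'); s=r.read_state(); print(s['ee_pos'].round(3),s['eef_rot'].round(3),i)
np.save('w1.npy',i,allow_pickle=True)
E
```

```text
[ 0.418 -0.231  0.242] [ 1.    -0.001 -0.     0.   ] {'fx': 331.3136990168432, 'fy': 331.3136990168432, 'cx': 313.8292777095136, 'cy': 200.17787829542158, 'origin': array([ 0.48872979, -0.22967248,  0.40555262]), 'attitude': array([-0.09318026,  0.09319568, -0.70078943,  0.70108928])}
```

View pics/w1.png

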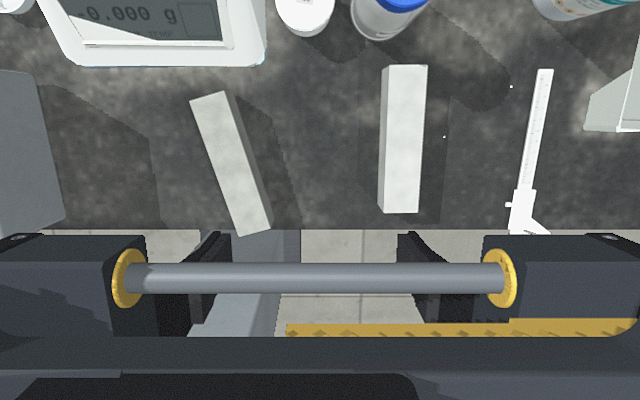

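The wrist view shows the left prism's top face with corners near (190,100), (223,92), (272,228) and (240,236). The right prism's corners are near (385,65), (427,65), (419,213) and (379,212). The shelf's right edge is at the left of the picture.

```bash
cat >> h.py <<'E'
def faces(im,rois,th=None,show=False):
    out=[]
    g=cv2.cvtColor(im,cv2.COLOR_RGB2GRAY)
    for (x0,y0,x1,y1) in rois:
        c=cv2.GaussianBlur(g[y0:y1,x0:x1],(3,3),0)
        t=th or cv2.threshold(c,0,255,cv2.THRESH_OTSU)[0]
        m=((c>t)*255).astype(np.uint8); m=cv2.morphologyEx(m,cv2.MORPH_OPEN,np.ones((5,5)))
        cs,_=cv2.findContours(m,cv2.RETR_EXTERNAL,cv2.CHAIN_APPROX_NONE)
        k=max(cs,key=cv2.contourArea); rc=cv2.minAreaRect(k)
        ap=cv2.approxPolyDP(k,8,True).reshape(-1,2)+[x0,y0]
        out.append((np.array(cv2.boxPoints(rc))+[x0,y0],ap,cv2.contourArea(k),t))
    return out
def rect(P):
    """world corners -> centre, size, long-axis heading deg"""
    rc=cv2.minAreaRect((P[:,:2]*1000).astype(np.float32)); b=cv2.boxPoints(rc); e=[b[1]-b[0],b[2]-b[1]]
    l=max(e,key=np.linalg.norm); return np.round(np.array(rc[0])/1000,4),np.round(sorted(rc[1]),1),round(float((np.degrees(np.arctan2(l[1],l[0]))+90)%180-90),2)
E
python3 - <<'E'
from h import *
im=cv2.imread('pics/w1.png')[:,:,::-1].copy(); i=np.load('w1.npy',allow_pickle=True).item()
g=cv2.cvtColor(im,cv2.COLOR_RGB2GRAY)
print(g[110,195:250:4],g[150,370:435:4],g[150,205:270:4])
for th in(None,150,165):
  for f in faces(im,[(165,80,290,231),(355,55,450,228)],th): print(f[1].tolist(),f[2],f[3],rect(onz(i,f[1],.04)))
E
```

```text
[201 197 200 202 197 196 194 196 202 116 101  75  67  67] [ 79  80  81 165 223 228 228 224 226 229 228 226 223 129  66  72  66] [ 66 207 200 194 199 203 200 201 200 198  94 105  81  86  84  79  73]
[[191, 100], [236, 230], [269, 228], [224, 91]] 4852.5 143.0 (array([ 0.4277, -0.1386]), array([ 38.1, 158.4]), 14.85)
[[426, 65], [383, 70], [383, 212], [417, 212]] 6100.5 148.0 (array([ 0.4543, -0.3249]), array([ 44.1, 158.3]), 1.33)
[[191, 100], [236, 230], [267, 229], [224, 92]] 4805.5 150 (array([ 0.4271, -0.1374]), array([ 36.3, 158.8]), 14.54)
[[426, 65], [383, 70], [383, 212], [417, 211]] 6067.0 150 (array([ 0.4548, -0.3255]), array([ 44.1, 157.1]), 1.79)
[[192, 100], [236, 230], [268, 228], [224, 93]] 4718.5 165 (array([ 0.4277, -0.1385]), array([ 37. , 157.6]), 14.46)
[[390, 65], [384, 212], [416, 212], [426, 65]] 5423.5 165 (array([ 0.4548, -0.3278]), array([ 37.1, 158.9]), 0.91)
```

Taken at z = 0.04, both faces come out about 40 x 160 mm. I'll take a second wrist view over prism A for its height, then carry on to the shelf.

>>> arm_command --moves '[0, -3, 0, 0, 0, -3, 0, 0, 0, -3, 0, 0, 0, -1, 0, 0, 0, 0, 0, 0, 0, 0, 0, 0]'

```text
time: 2.15
ee_pos: [0.4185, -0.1319, 0.2426]
eef_rot: [1.0, -0.002, 0.0, 0.0]
ft_force: [0.8, -0.3, -0.5]
width: 0.0869
grip_force: 0.0
```

```bash
python3 - <<'E'
from h import *
im,i=save('wrist','w2.png'); np.save('w2.npy',i,allow_pickle=True); print(i['origin'])
i1=np.load('w1.npy',allow_pickle=True).item()
for f in faces(im,[(255,80,390,231),(440,55,550,228)],165):
    print(f[1].tolist(),rect(onz(i,f[1],.04)))
    im1=cv2.imread('pics/w1.png')[:,:,::-1].copy()
f1=faces(im1,[(165,80,290,231),(355,55,450,228)],165); f2=faces(im,[(255,80,390,231),(440,55,550,228)],165)
for a,b in zip(f1,f2):
    for s in(lambda p:p[np.argmin(p[:,1]+.01*p[:,0])],lambda p:p[np.argmax(p[:,0]-p[:,1])]):
        print(s(a[1]),s(b[1]),tri(i1,s(a[1]),i,s(b[1])))
E
```

```text
[ 0.48808569 -0.13266114  0.40574373]
[[282, 100], [320, 230], [351, 229], [316, 92]] (array([ 0.4265, -0.1376]), array([ 36.8, 159.8]), 14.88)
[[520, 64], [482, 65], [468, 211], [501, 210]] (array([ 0.4546, -0.3279]), array([ 39. , 157.3]), 1.46)
[224  93] [316  92] (array([ 0.50668316, -0.13526473,  0.04018672]), array([0.00035218]))
[224  93] [316  92] (array([ 0.50668316, -0.13526473,  0.04018672]), array([0.00035218]))
[390  65] [520  64] (array([ 0.52112738, -0.28621807,  0.14173266]), array([0.00035349]))
[426  65] [520  64] (array([ 0.53360636, -0.34471906,  0.04113828]), array([0.00033286]))
```

>>> arm_command --moves '[0, -3, 0, 0, 0, -3, 0, 0, 0, -3, 0, 0, 0, -3, 0, 0, 0, -3, 0, 0, 0, -3, 0, 0, 0, -3, 0, 0, 0, -3, 0, 0, 0, -3, 0, 0, 0, -3, 0, 0, 0, 0, 0, 0, 0, 0, 0, 0]'

```text
time: 3.2
ee_pos: [0.4203, 0.1693, 0.2424]
eef_rot: [1.0, -0.001, -0.0, -0.0]
ft_force: [0.4, -1.1, -0.0]
width: 0.087
grip_force: 0.0
```

```bash
python3 - <<'E'
from h import *
im,i=save('wrist','w3.png'); np.save('w3.npy',i,allow_pickle=True); print(i['origin'])
E
```

```text
[0.48992056 0.16849804 0.40554355]
```

View pics/w3.png

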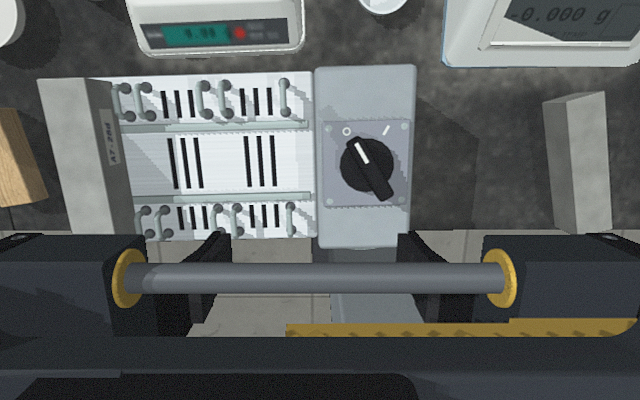

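The shelf view shows:
- Fan box top corners near (314,67), (415,65), (410,247) and (319,249).
- Handle centre near (367,165), with the pointer at (360,152) towards the ring mark.
- Rails near rows 127 and 197.
- Prism_3's top far corners near (38,79) and (100,77).

One more view from a shifted place will let me triangulate.

>>> arm_command --moves '[-1, -3, 0, 0, -1, -3, 0, 0, -1, -3, 0, 0, 0, 0, 0, 0, 0, 0, 0, 0]'

```text
time: 3.67
ee_pos: [0.3903, 0.259, 0.2424]
eef_rot: [1.0, -0.001, -0.0, 0.0]
ft_force: [0.5, -0.3, -0.4]
width: 0.0871
grip_force: 0.0
```

```bash
python3 - <<'E'
from h import *
im,i=save('wrist','w4.png'); np.save('w4.npy',i,allow_pickle=True); print(i['origin'])
E
```

```text
[0.45989116 0.25832813 0.40557345]
```

View pics/w4.png

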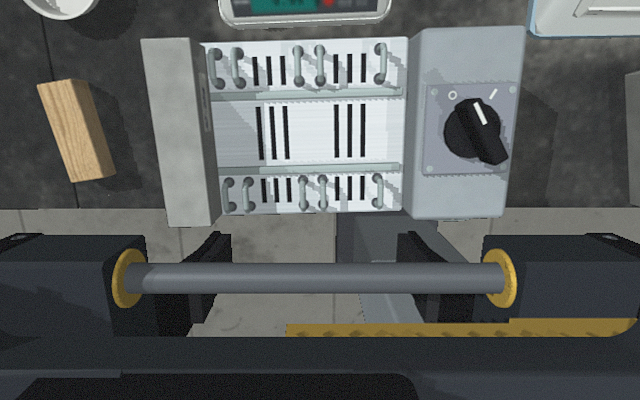

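In this view the fan box top corners are near (413,28), (525,26), (505,217) and (406,218). Prism_3's top corners are near (141,39), (188,37), (212,224) and (168,226).

```bash
python3 - <<'E'
from h import *
I=[np.load(f'w{k}.npy',allow_pickle=True).item() for k in(3,4)]
G=[cv2.imread(f'pics/w{k}.png',0) for k in(3,4)]
def sub(k,p,w=4):
    c=np.float32(p).reshape(-1,1,2); q=cv2.cornerSubPix(G[k],c.copy(),(w,w),(-1,-1),(3,40,.01)); 
    return q.reshape(-1,2)
box=[sub(0,[(314,67),(415,65),(410,247),(319,249)]),sub(1,[(413,28),(525,26),(505,217),(406,218)])]
p3=[sub(0,[(38,79),(100,77)]),sub(1,[(141,39),(188,37),(212,224),(168,226)])]
for nm,b in(('box',box),('p3',p3)):
    print(b[0].round(1).tolist(),b[1].round(1).tolist())
    for a,c in zip(*b): x,e=tri(I[0],a,I[1],c); print(x.round(4),e.round(4))
for k in(0,1): print('box',rect(onz(I[k],box[k],.104)))
print('p3',rect(onz(I[1],p3[1],.116)))
P=onz(I[0],box[0],.104); Q=onz(I[1],box[1],.104); print((P-Q)[:,:2].round(4).tolist())
# handle: dark mask
im=cv2.imread('pics/w3.png')
for k,roi in((0,(335,125,405,210)),(1,(437,90,515,170))):
    x0,y0,x1,y1=roi; m=((G[k][y0:y1,x0:x1]<75)*255).astype(np.uint8)
    cs,_=cv2.findContours(m,cv2.RETR_EXTERNAL,cv2.CHAIN_APPROX_NONE); c=max(cs,key=cv2.contourArea)
    print('h',cv2.boundingRect(c+[x0,y0]),cv2.contourArea(c))
    m2=((G[k][y0:y1,x0:x1]>225)*255).astype(np.uint8); n,_,st,ce=cv2.connectedComponentsWithStats(m2); print([(s.tolist(),(q+[x0,y0]).round(1).tolist()) for s,q in zip(st,ce) if 15<s[4]<400])
E
```

```text
[[314.0, 67.0], [414.70001220703125, 65.19999694824219], [410.0, 247.0], [319.79998779296875, 247.1999969482422]] [[413.0, 28.0], [528.4000244140625, 28.5], [505.0, 217.0], [406.0, 218.0]]
[0.5297 0.1689 0.079 ] [0.0018]
[0.5249 0.0841 0.1092] [0.0018]
[0.36   0.0743 0.1019] [0.0006]
[0.3516 0.1631 0.0808] [0.0016]
[[35.900001525878906, 79.0], [100.0, 77.0]] [[139.6999969482422, 38.70000076293945], [188.39999389648438, 37.0], [210.60000610351562, 225.0], [168.5, 225.8000030517578]]
[0.5154 0.3969 0.1171] [0.0001]
[0.5231 0.3722 0.0728] [0.0034]
box (array([0.443 , 0.1216]), array([ 88.4, 168. ]), 1.83)
box (array([0.4433, 0.1259]), array([ 95.4, 167.3]), 1.71)
p3 (array([0.4369, 0.3757]), array([ 39.2, 158.9]), 1.57)
[[0.0, -0.0076], [0.0019, 0.0023], [-0.0006, -0.001], [0.0001, -0.0072]]
h (340, 136, 54, 65) 2441.0
[([48, 1, 6, 9, 17], [385.6, 129.9]), ([20, 18, 13, 20, 65], [361.2, 152.5])]
h (443, 98, 65, 68) 2938.5
[([53, 0, 7, 9, 16], [492.8, 93.7]), ([37, 13, 12, 21, 66], [479.8, 113.0])]
```

The measurements agree: prism tops at 0.040, prism_3's top at 0.117 (so the rails are near 0.077), and shelf yaw about 1.6°. The bays come out at right (0.4405, 0.223) and middle (0.4385, 0.299). I'll grasp prism A first.

>>> arm_command --moves '[0.3, 3.3, 0, 0, 0.3, 3.3, 0, 0, 0.3, 3.3, 0, 0, 0.3, 3.3, 0, 0, 0.3, 3.3, 0, 0, 0.3, 3.3, 0, 0, 0.3, 3.3, 0, 0, 0.3, 3.3, 0, 0, 0.3, 3.3, 0, 0, 0.3, 3.3, 0, 0, 0.3, 3.3, 0, 0, 0.3, 3.3, 0, 0]'

```text
time: 4.72
ee_pos: [0.4236, -0.1409, 0.2426]
eef_rot: [1.0, -0.004, -0.0, 0.0]
ft_force: [1.2, 0.2, 0.2]
width: 0.0871
grip_force: 0.0
```

>>> arm_command --moves '[0, 0, 2, -5, 0, 0, 3, -5, 0, 0, 3, -4.8, 0, 0, 3, 0, 0, 0, 3, 0, 0, 0, 0, 0, 0, 0, 0, 0]'

```text
time: 5.3
ee_pos: [0.4233, -0.1381, 0.1021]
eef_rot: [0.992, 0.126, -0.001, -0.001]
ft_force: [-0.3, 0.4, 0.1]
width: 0.087
grip_force: 0.0
```

```bash
python3 - <<'E'
from h import *
print(tomove([.425,-.137,.007],104.8), r.read_state()['ee_pos'])
I=[np.load(f'w{k}.npy',allow_pickle=True).item() for k in(3,4)]
print('pointer',tri(I[0],(361.2,152.5),I[1],(479.8,113)))
c=np.array([.4425,.122]);
print('guides',[onz(I[0],p,.093)[0].round(3) for p in((207,88),(226,88),(127,88),(285,88))])
E
```

```text
(array([ 0.22, -0.05,  9.51]), np.float64(-0.33)) [ 0.42329822 -0.13809794  0.10211534]
pointer (array([0.45774641, 0.13138678, 0.14358226]), array([8.27456708e-05]))
guides [array([0.51 , 0.264, 0.093]), array([0.509, 0.247, 0.093]), array([0.51 , 0.336, 0.093]), array([0.509, 0.194, 0.093])]
```

>>> arm_command --moves '[0.1, 0, 2.5, -0.2, 0.1, 0, 2.5, 0, 0, 0, 2.5, 0, 0, 0, 2, 0, 0, 0, 0, 0]'

```text
time: 5.72
ee_pos: [0.4257, -0.137, 0.0065]
eef_rot: [0.992, 0.128, -0.001, -0.0]
ft_force: [-0.7, -0.1, 0.2]
width: 0.0868
grip_force: 0.0
```

>>> arm_command --moves '[0, 0, 0, 0, 0, 0, 0, 0, 0, 0, 0, 0, 0, 0, 0, 0, 0, 0, 0, 0, 0, 0, 0, 0]' --fingers 0 --squeeze 30

```text
time: 6.22
ee_pos: [0.4271, -0.1364, 0.0082]
eef_rot: [0.992, 0.129, 0.0, 0.0]
ft_force: [0.0, 0.3, 0.3]
width: 0.0549
grip_force: 0.0
```

```bash
python3 - <<'E'
from h import *
im=cv2.imread('pics/w3.png'); cv2.imwrite('pics/w3c.png',cv2.resize(im[65:245,100:320],None,fx=3.3,fy=3.3,interpolation=cv2.INTER_CUBIC))
E
```

```text
(no output)
```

View pics/w3c.png

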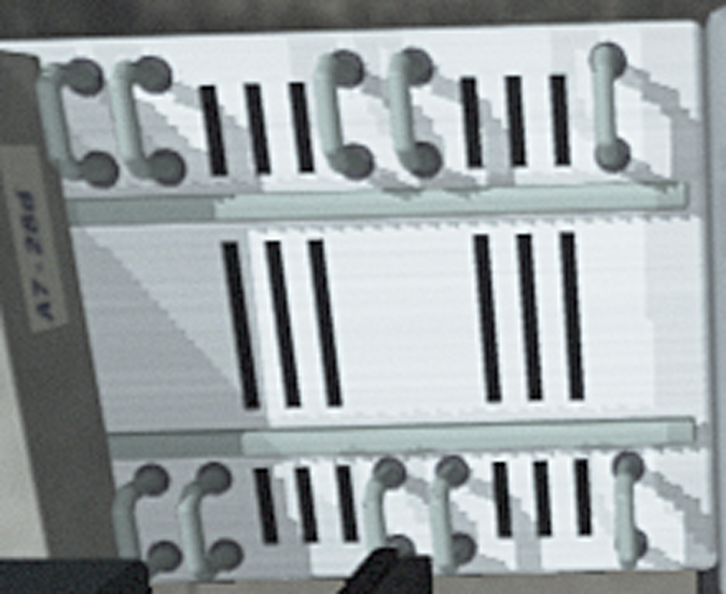

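The crop shows the far guide bars at crop columns 53, 128, 326, 403 and 605, and the near ones at 124, 190, 375, 442 and 627. The slot groups mark the bay middles at crop columns 291 and 528.

>>> arm_command --moves '[0, 0, 0, 0, 0, 0, 0, 0, 0, 0, 0, 0, 0, 0, 0, 0, 0, 0, 0, 0]'

```text
time: 6.63
ee_pos: [0.4269, -0.1365, 0.0077]
eef_rot: [0.992, 0.129, 0.0, 0.0]
ft_force: [-0.2, -2.3, 2.4]
width: 0.0396
grip_force: 29.9
```

```bash
python3 - <<'E'
from h import *
i=np.load('w3.npy',allow_pickle=True).item()
f=lambda P,z: onz(i,np.array(P)/3.3+[100,65],z)
far=f([(128,115),(326,105),(403,108),(605,100)],.091); near=f([(190,525),(375,508),(442,510),(627,508)],.091)
print('far',far[:,:2].round(4).tolist()); print('near',near[:,:2].round(4).tolist())
for n,a in(('mid',0),('right',2)):
    F=far[a:a+2].mean(0); N=near[a:a+2].mean(0); print(n,F.round(4),N.round(4),((F+N)/2).round(4),np.degrees(np.arctan2(*(F-N)[1::-1])).round(2))
print('slots',f([(291,320),(528,315)],.07).round(4))
rl=f([(685,187),(75,203),(693,422),(110,434)],.076); print('rails',rl.round(4).tolist())
E
```

```text
far [[0.4996, 0.3279], [0.5021, 0.273], [0.5012, 0.2519], [0.5032, 0.1963]]
near [[0.3802, 0.3258], [0.3855, 0.2691], [0.3848, 0.2488], [0.3853, 0.1928]]
mid [0.5008 0.3004 0.091 ] [0.3828 0.2974 0.091 ] [0.4418 0.2989 0.091 ] 1.46
right [0.5022 0.2241 0.091 ] [0.3851 0.2208 0.091 ] [0.4436 0.2225 0.091 ] 1.62
slots [[0.4396 0.2967 0.07  ]
 [0.441  0.2236 0.07  ]]
rails [[0.4794, 0.1748, 0.076], [0.4753, 0.3546, 0.076], [0.4084, 0.1728, 0.076], [0.405, 0.3544, 0.076]]
```

The grip is good at 39.6 mm and 30 N. Bay targets are middle (0.4395, 0.2988) and right (0.4415, 0.2228), heading 1.6°. Next: lift, square up and carry.

>>> arm_command --moves '[0, 0, -1.5, 0, 0, 0, -3, 0, 0, 0, -3.2, 3.3, 0, 0, -3.2, 3.3, 0, 0, -3.2, 3.3, 0, 0, -3.2, 3.3, 0, 0, -2.7, 0, 0, -1, 0, 0, 0, -2, 0, 0]'

```text
time: 7.38
ee_pos: [0.4259, -0.1073, 0.2077]
eef_rot: [1.0, 0.013, 0.0, 0.0]
ft_force: [-0.1, -0.3, -6.1]
width: 0.0397
grip_force: 29.9
```

>>> arm_command --moves '[0.2, -3, 0, 0, 0.2, -3, 0, 0, 0.2, -3, 0, 0, 0.2, -3, 0, 0, 0.2, -3, 0, 0, 0.2, -3, 0, 0, 0.2, -3, 0, 0, 0.2, -3, 0, 0, 0.2, -3, 0, 0, 0.2, -3, 0, 0, 0.2, -3, 0, 0, 0.2, -3, 0, 0]'

```text
time: 8.38
ee_pos: [0.438, 0.2558, 0.2057]
eef_rot: [1.0, 0.015, -0.001, 0.0]
ft_force: [0.2, 0.3, -5.7]
width: 0.0395
grip_force: 29.9
```

>>> arm_command --moves '[0, -2, 0, 0, 0, -1.5, 0, 0, 0, 0, 0, 0, 0, 0, 0, 0]'

```text
time: 8.72
ee_pos: [0.4369, 0.2901, 0.2057]
eef_rot: [1.0, 0.016, -0.002, 0.0]
ft_force: [0.3, -1.0, -5.6]
width: 0.04
grip_force: 29.9
```

```bash
python3 - <<'E'
from h import *
print(tomove([.4395,.2988,.12],91.6), r.read_state()['ee_pos'])
E
```

```text
(array([ 0.31, -0.87,  8.57]), np.float64(0.2)) [0.43692362 0.29005058 0.20570791]
```

>>> arm_command --moves '[0.3, -0.9, 0, 0.2, 0, 0, 2.5, 0, 0, 0, 3, 0, 0, 0, 2, 0, 0, 0, 1, 0, 0, 0, 0, 0, 0, 0, 0, 0]'

```text
time: 9.3
ee_pos: [0.4413, 0.298, 0.1227]
eef_rot: [1.0, 0.012, -0.0, 0.0]
ft_force: [-0.1, 1.3, -4.3]
width: 0.0397
grip_force: 29.9
```

```bash
python3 - <<'E'
from h import *
im,i=save('wrist','w5.png')
print(tomove([.4395,.2988,.086],91.6), r.read_state()['ee_pos'])
E
```

```text
(array([-0.23, -0.03,  3.75]), np.float64(-0.19)) [0.44182177 0.29852536 0.123527  ]
```

View pics/w5.png

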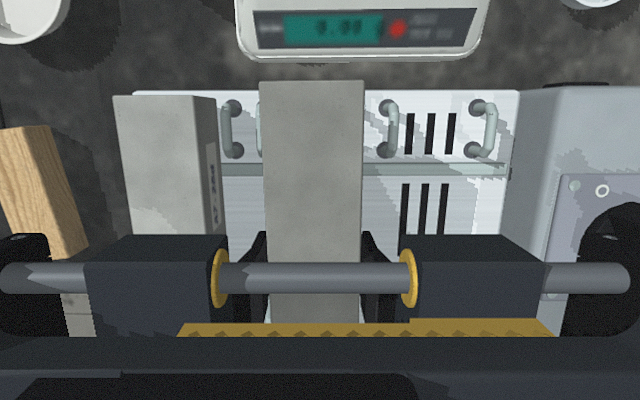

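The held prism's far edge is at row 81, columns 260–364. Prism_3's far edge is at row 96, columns 113–193, for comparing the ends.

```bash
python3 - <<'E'
from h import *
i=r.camera_info('wrist'); z=r.read_state()['ee_pos'][2]-.0077+.04
print(onz(i,[(260,81),(364,81)],z).round(4), onz(i,[(113,95.5),(193,96)],.1165).round(4))
E
```

```text
[[0.5215 0.3201 0.1558]
 [0.5225 0.2813 0.1558]] [[0.5162 0.3984 0.1165]
 [0.5169 0.3592 0.1165]]
```

>>> arm_command --moves '[-0.3, 0, 1, 0, 0, 0, 1, 0, 0, 0, 0.8, 0, 0, 0, 0.4, 0, 0, 0, 0.2, 0, 0, 0, 0, 0]'

```text
time: 9.85
ee_pos: [0.4381, 0.2983, 0.088]
eef_rot: [1.0, 0.013, -0.0, 0.0]
ft_force: [-0.4, 0.7, -5.6]
width: 0.0396
grip_force: 29.9
```

>>> arm_command --moves '[0, 0, 0.2, 0, 0, 0, 0.1, 0, 0, 0, 0.1, 0, 0, 0, 0, 0, 0, 0, 0, 0]'

```text
time: 10.27
ee_pos: [0.4384, 0.2984, 0.0846]
eef_rot: [1.0, 0.013, 0.0, -0.0]
ft_force: [0.5, -0.2, -6.0]
width: 0.0403
grip_force: 29.9
```

>>> arm_command --moves '[0, 0, 0.1, 0, 0, 0, 0, 0]'

```text
time: 10.43
ee_pos: [0.4385, 0.2985, 0.0838]
eef_rot: [1.0, 0.013, 0.0, -0.0]
ft_force: [-1.6, -0.5, -3.2]
width: 0.0395
grip_force: 29.9
```

>>> arm_command --moves '[0, 0, 0.05, 0, 0, 0, 0, 0]'

```text
time: 10.6
ee_pos: [0.4385, 0.2985, 0.0838]
eef_rot: [1.0, 0.013, 0.0, 0.0]
ft_force: [-2.6, -2.5, 5.2]
width: 0.04
grip_force: 29.9
```

>>> arm_command --moves '[0, 0, 0, 0, 0, 0, 0, 0, 0, 0, 0, 0, 0, 0, 0, 0, 0, 0, 0, 0, 0, 0, 0, 0]' --fingers 62

```text
time: 11.1
ee_pos: [0.4384, 0.2984, 0.0831]
eef_rot: [1.0, 0.012, 0.0, -0.0]
ft_force: [0.1, 0.8, 0.1]
width: 0.0538
grip_force: 0.0
```

>>> arm_command --moves '[0, 0, -1.5, 0, 0, 0, -3.5, 0, 0, 0, -3.5, 0, 0, 0, -3.5, 0, 0, 1.5, 0, 0, 0, 3.3, 0, 0, 0, 3.3, 0, 0, 0, 3.3, 0, 0, 0, 3.3, 0, 0, 0, 3.3, 0, 0, 0, 3.3, 0, 0, 0, 3.3, 0, 0]'

```text
time: 12.1
ee_pos: [0.4443, 0.0508, 0.2033]
eef_rot: [1.0, 0.013, 0.0, 0.0]
ft_force: [0.5, 0.4, 1.2]
width: 0.054
grip_force: 0.0
```

>>> arm_command --moves '[0, 3.3, 0, 0, 0, 3.3, 0, 0, 0, 3.3, 0, 0, 0, 3.3, 0, 0, 0, 3.3, 0, 0, 0, 3.3, 0, 0, 0, 3.3, 0, 0, 0, 3.3, 0, 0, 0, 3.3, 0, 0, 0, 3.3, 0, 0, 0, 3, 0, 0, 0, 1.8, 0, 0]' --fingers 100

```text
time: 13.1
ee_pos: [0.453, -0.329, 0.2027]
eef_rot: [1.0, 0.011, -0.0, 0.0]
ft_force: [-0.3, -0.1, 0.2]
width: 0.0872
grip_force: 0.0
```

```bash
python3 - <<'E'
from h import *
im,i=save('wrist','w6.png'); s=r.read_state(); print(s['ee_pos'])
for f in faces(im,[(230,30,420,226)],175): print(f[1].tolist(),f[2],rect(onz(i,f[1],.04)))
print(tomove([.454,-.327,.0075],91.2))
E
```

```text
[ 0.45237892 -0.3315436   0.20243487]
[[295, 97], [294, 225], [332, 225], [334, 100]] 5042.0 (array([ 0.4708, -0.3299]), array([ 39.5, 127.2]), -0.07)
(array([ 0.19, -0.48, 19.49]), np.float64(-0.1))
```

>>> arm_command --moves '[0.2, -0.4, 2, 0.3, 0, 0, 3.3, 0, 0, 0, 3.3, 0, 0, 0, 3.3, 0, 0, 0, 3.3, 0, 0, 0, 3, 0, 0, 0, 1.3, 0, 0, 0, 0, 0]'

```text
time: 13.82
ee_pos: [0.4541, -0.3199, 0.0052]
eef_rot: [1.0, 0.01, -0.002, -0.002]
ft_force: [-0.5, 0.3, 0.6]
width: 0.0866
grip_force: 0.0
```

>>> arm_command --moves '[0, 0, 0, 0, 0, 0, 0, 0, 0, 0, 0, 0, 0, 0, 0, 0, 0, 0, 0, 0, 0, 0, 0, 0, 0, 0, 0, 0, 0, 0, 0, 0, 0, 0, 0, 0, 0, 0, 0, 0, 0, 0, 0, 0]' --fingers 0

```text
time: 14.73
ee_pos: [0.456, -0.3225, 0.0085]
eef_rot: [1.0, 0.01, 0.0, 0.001]
ft_force: [-0.4, -5.6, 2.9]
width: 0.0398
grip_force: 30.0
```

>>> arm_command --moves '[0, 0, -1.5, 0, 0, 0, -3, 0, 0, 0, -3.3, 0, 0, 0, -3.3, 0, 0, 0, -3.3, 0, 0, 0, -3.3, 0, 0, 0, -2.2, 0, 0, -1.5, 0, 0, 0, -3, 0, 0, 0, -3, 0, 0, 0, -3, 0, 0, 0, -3, 0, 0]'

```text
time: 15.73
ee_pos: [0.4518, -0.1837, 0.2052]
eef_rot: [1.0, 0.01, -0.002, -0.001]
ft_force: [0.7, -0.0, -6.4]
width: 0.0399
grip_force: 30.0
```

>>> arm_command --moves '[0, -3, 0, 0, 0, -3, 0, 0, 0, -3, 0, 0, 0, -3, 0, 0, 0, -3, 0, 0, 0, -3, 0, 0, 0, -3, 0, 0, 0, -3, 0, 0, 0, -3, 0, 0, 0, -3, 0, 0, 0, -3, 0, 0, 0, -3, 0, 0]'

```text
time: 16.73
ee_pos: [0.4441, 0.1751, 0.2055]
eef_rot: [1.0, 0.01, -0.001, 0.0]
ft_force: [1.3, 0.2, -5.0]
width: 0.0398
grip_force: 30.0
```

>>> arm_command --moves '[0, -3, 0, 0, 0, -1, 0, 0, 0, 0, 0, 0, 0, 0, 0, 0]'

```text
time: 17.07
ee_pos: [0.4437, 0.2139, 0.2056]
eef_rot: [1.0, 0.011, -0.002, 0.0]
ft_force: [0.5, -0.8, -5.2]
width: 0.0399
grip_force: 30.0
```

```bash
python3 - <<'E'
from h import *
print(tomove([.4415,.2228,.122],91.6), r.read_state()['ee_pos'])
E
```

```text
(array([-0.17, -0.9 ,  8.36]), np.float64(-0.33)) [0.44368033 0.21393282 0.20557043]
```

>>> arm_command --moves '[-0.2, -0.9, 0, -0.3, 0, 0, 2.5, 0, 0, 0, 3, 0, 0, 0, 2, 0, 0, 0, 0.9, 0, 0, 0, 0, 0, 0, 0, 0, 0]'

```text
time: 17.65
ee_pos: [0.4432, 0.2224, 0.1235]
eef_rot: [1.0, 0.012, -0.0, -0.0]
ft_force: [-0.1, 0.2, -5.8]
width: 0.04
grip_force: 30.0
```

```bash
python3 - <<'E'
from h import *
im,i=save('wrist','w7.png'); np.save('w7.npy',i,allow_pickle=True)
print(tomove([.4415,.2228,.0865],91.6), r.read_state()['ee_pos'])
E
```

```text
(array([-0.23, -0.01,  3.77]), np.float64(-0.18)) [0.44372254 0.22277384 0.12421272]
```

View pics/w7.png

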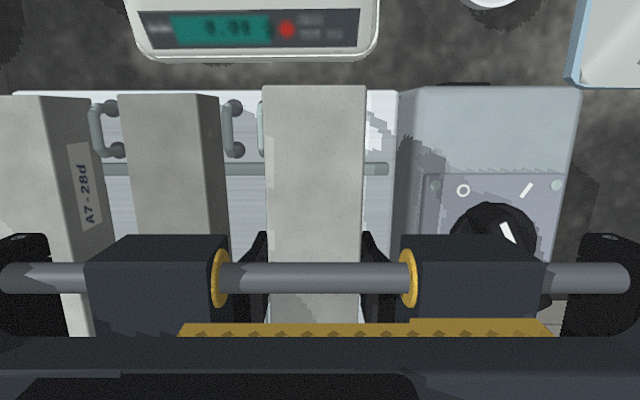

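The held prism's far edge is at row 86, columns 263–366. The placed prism's far edge is at row 95, columns 119–197, lying flat between its guides.

```bash
python3 - <<'E'
from h import *
i=np.load('w7.npy',allow_pickle=True).item(); z=.1242-.0085+.04
for P in(onz(i,[(263,86),(366,86)],z), onz(i,[(119,95),(197.5,95)],.1165)):
    m=P.mean(0); print(m.round(4),'centre',(m[:2]-.08*np.array([.9996,.028])).round(4))
E
```

```text
[0.5217 0.2236 0.1557] centre [0.4417 0.2213]
[0.5183 0.3    0.1165] centre [0.4383 0.2978]
```

>>> arm_command --moves '[-0.1, 0, 1, -0.2, 0, 0, 1, 0, 0, 0, 0.8, 0, 0, 0, 0.4, 0, 0, 0, 0.2, 0, 0, 0, 0, 0]'

```text
time: 18.2
ee_pos: [0.4418, 0.2223, 0.0885]
eef_rot: [1.0, 0.014, -0.0, 0.0]
ft_force: [-0.3, 0.3, -5.2]
width: 0.0396
grip_force: 30.0
```

>>> arm_command --moves '[0, 0, 0.2, 0, 0, 0, 0.1, 0, 0, 0, 0, 0, 0, 0, 0, 0]'

```text
time: 18.53
ee_pos: [0.4422, 0.2225, 0.0862]
eef_rot: [1.0, 0.014, 0.0, 0.0]
ft_force: [0.3, -0.4, -6.0]
width: 0.0395
grip_force: 30.0
```

>>> arm_command --moves '[0, 0, 0.1, 0, 0, 0, 0.05, 0, 0, 0, 0, 0]'

```text
time: 18.78
ee_pos: [0.4422, 0.2224, 0.0846]
eef_rot: [1.0, 0.014, 0.0, 0.0]
ft_force: [0.4, -0.3, -6.1]
width: 0.0396
grip_force: 30.0
```

>>> arm_command --moves '[0, 0, 0.1, 0, 0, 0, 0, 0]'

```text
time: 18.95
ee_pos: [0.4422, 0.2225, 0.0845]
eef_rot: [1.0, 0.014, 0.0, 0.0]
ft_force: [-5.3, -4.3, 8.9]
width: 0.0399
grip_force: 30.0
```

>>> arm_command --moves '[0, 0, 0, 0, 0, 0, 0, 0, 0, 0, 0, 0, 0, 0, 0, 0, 0, 0, 0, 0, 0, 0, 0, 0]' --fingers 62

```text
time: 19.45
ee_pos: [0.4422, 0.2225, 0.0836]
eef_rot: [1.0, 0.014, 0.0, -0.0]
ft_force: [-0.5, 0.3, -0.2]
width: 0.0537
grip_force: 0.0
```

>>> arm_command --moves '[0, 0, -1.5, 0, 0, 0, -3.5, 0, 0, 0, -3.5, 0, 0, 0, -3.5, 0, 0, 0, -3.5, 0, -1, 2.5, 0, 0, -1, 2.5, 0, 0, -1, 0, 0, 0, 0, 0, 0, 0, 0, 0, 0, 0]'

```text
time: 20.28
ee_pos: [0.4136, 0.1717, 0.2388]
eef_rot: [1.0, 0.014, 0.001, 0.0]
ft_force: [-0.1, -0.1, 0.0]
width: 0.054
grip_force: 0.0
```

```bash
python3 - <<'E'
from h import *
im,i=save('wrist','w8.png'); np.save('w8.npy',i,allow_pickle=True); print(r.read_state()['ee_pos'],r.read_state()['eef_rot'])
E
```

```text
[0.41382226 0.17202591 0.23869993] [9.99894567e-01 1.45148843e-02 4.04340997e-04 9.27427114e-05]
```

View pics/w8.png

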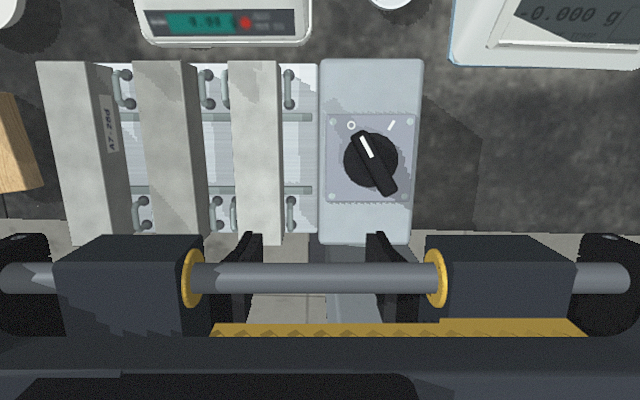

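All three prisms lie in line between their guides, and the handle centre is near (370,160). Now to locate the handle axis and check the joint ranges.

```bash
python3 - <<'E'
from h import *
i=np.load('w8.npy',allow_pickle=True).item(); g=cv2.imread('pics/w8.png',0)
x0,y0,x1,y1=335,120,410,205; m=((g[y0:y1,x0:x1]<80)*255).astype(np.uint8)
c=max(cv2.findContours(m,0,1)[0],key=cv2.contourArea)+[x0,y0]; print(cv2.boundingRect(c),c.reshape(-1,2).mean(0))
x,y,w,h=cv2.boundingRect(c); 
L=onz(i,[(x,160)],.116)[0]; Rr=onz(i,[(x+w,160)],.116)[0]; print('collar l/r',L.round(4),Rr.round(4),'top',onz(i,[(370,y)],.116).round(4))
m2=((g[y0:y1,x0:x1]>215)*255).astype(np.uint8); n,_,st,ce=cv2.connectedComponentsWithStats(m2)
q=[(ce[k]+[x0,y0]) for k in range(1,n) if st[k,4]>30 and abs(ce[k][0]+x0-366)<15]
for p in q: print('pointer',onz(i,p,.142).round(4))
box=onz(i,[(320,59),(423,58),(409,244),(319,246)],.104); print('box',rect(box))
s=r.read_state(); print(s['joint_positions'].round(2)); print(tomove([.443,.122,.16],121.6))
for p,z in(((36,62),.1165),((98,61),.1165),((132,62),.1165),((194,62),.1165),((229,61),.1165),((279,60),.1165)): print(onz(i,p,z)[0].round(4))
E
```

```text
(343, 130, 55, 67) [372.44134078 162.77653631]
collar l/r [0.4428 0.1467 0.116 ] [0.4441 0.0991 0.116 ] top [[0.4688 0.1251 0.116 ]]
pointer [[0.4574 0.1316 0.142 ]]
box (array([0.4427, 0.1238]), array([ 87. , 168.5]), 1.87)
[ 0.35 -0.04 -0.81  1.84 -0.03  1.33 -1.99]
(array([2.76, 5.08, 7.87]), np.float64(-29.94))
[0.5147 0.3969 0.1165]
[0.5168 0.3471 0.1165]
[0.5169 0.3199 0.1165]
[0.5183 0.2702 0.1165]
[0.5198 0.2421 0.1165]
[0.5217 0.2021 0.1165]
```

The axis is at (0.443, 0.1228); the collar measures 47.6 mm, as expected. Joint 7 is at -1.99, so turning a further 30° that way would come close to its limit. I'll use the half-turned grasp by turning +150° instead.

>>> arm_command --moves '[0, 0, 0, 7, 0, 0, 0, 7, 0, 0, 0, 7, 0, 0, 0, 7, 0, 0, 0, 7, 0, 0, 0, 7, 0, 0, 0, 7, 0, 0, 0, 7, 0, 0, 0, 7, 0, 0, 0, 7, 0, 0, 0, 7, 0, 0, 0, 7]'

```text
time: 21.33
ee_pos: [0.4106, 0.1715, 0.2551]
eef_rot: [0.869, -0.495, 0.005, -0.014]
ft_force: [-1.7, -1.0, 1.8]
width: 0.0539
grip_force: 0.0
```

>>> arm_command --moves '[0, 0, 0, 6, 0, 0, 0, 6, 0, 0, 0, 6, 0, 0, 0, 6, 0, 0, 0, 6, 0, 0, 0, 6, 0, 0, 0, 6, 0, 0, 0, 6, 0, 0, 0, 6, 0, 0, 0, 6, 0, 0, 0, 6, 0, 0, 0, 0]'

```text
time: 22.33
ee_pos: [0.4064, -0.0717, 0.2066]
eef_rot: [-0.579, 0.803, 0.098, 0.098]
ft_force: [-1.0, -0.1, -1.2]
width: 0.0543
grip_force: 0.0
```

```bash
python3 - <<'E'
from h import *
s=r.read_state(); print(s['ee_pos'],s['joint_positions'].round(2),tomove([.443,.1228,.16],121.6))
E
```

```text
[ 0.40637549 -0.07172504  0.2066137 ] [ 2.06 -0.5  -1.39  1.94 -0.72  1.5  -2.6 ] (array([-17.6 ,   2.36,   9.92]), np.float64(40.31))
```

Joint 7 runs the other way, so that turn drove it to its limit and the arm drifted. I'm turning back now.

>>> arm_command --moves '[0, 0, 0, -6, 0, 0, 0, -6, 0, 0, 0, -6, 0, 0, 0, -6, 0, 0, 0, -6, 0, 0, 0, -6]'

```text
time: 22.83
ee_pos: [0.4089, -0.0673, 0.2075]
eef_rot: [0.804, -0.578, -0.062, -0.123]
ft_force: [0.9, -0.2, -0.5]
width: 0.0542
grip_force: 0.0
```

```bash
python3 - <<'E'
from h import *
s=r.read_state(); print(s['ee_pos'],s['eef_rot'].round(3),s['joint_positions'].round(2),tomove([.41,.172,.25],91.6))
E
```

```text
[ 0.40890469 -0.06730544  0.20753332] [ 0.804 -0.578 -0.062 -0.123] [ 1.96 -0.33 -1.41  1.94 -0.59  1.41 -2.1 ] (array([-22.87,  -7.86,   2.38]), np.float64(-73.89))
```

>>> arm_command --moves '[0, 0, 0, -6, 0, 0, 0, -6, 0, 0, 0, -6, 0, 0, 0, -6, 0, 0, 0, -6, 0, 0, 0, -6]'

```text
time: 23.33
ee_pos: [0.4089, -0.0673, 0.2075]
eef_rot: [0.944, -0.301, -0.021, -0.137]
ft_force: [-0.3, 0.3, 0.0]
width: 0.0537
grip_force: 0.0
```

```bash
python3 - <<'E'
from h import *
s=r.read_state(); M=R.from_quat(s['eef_rot']).as_matrix(); print(s['ee_pos'],M.round(3),s['joint_positions'].round(2),tomove([.41,.172,.25],91.6))
E
```

```text
[ 0.40892007 -0.06731473  0.207495  ] [[ 0.818 -0.574  0.043]
 [-0.563 -0.781  0.27 ]
 [-0.121 -0.245 -0.962]] [ 1.81 -0.18 -1.37  1.94 -0.46  1.35 -1.61] (array([-13.89, -19.8 ,   2.38]), np.float64(-37.89))
```

The tool kept a 16° lean from hitting the limit. That still allows turning the handle by pushing the pointer end sideways with shut fingers. First I turn square and shut them.

>>> arm_command --moves '[0, 0, 0, -6, 0, 0, 0, -6, 0, 0, 0, -6, 0, 0, 0, -6, 0, 0, 0, -6, 0, 0, 0, -5, 0, 0, 0, 0]' --fingers 0

```text
time: 23.92
ee_pos: [0.4088, -0.0673, 0.2074]
eef_rot: [0.99, -0.004, 0.021, -0.137]
ft_force: [0.3, -0.2, 0.1]
width: 0.0148
grip_force: 0.0
```

```bash
python3 - <<'E'
from h import *
s=r.read_state(); M=R.from_quat(s['eef_rot']).as_matrix(); print(s['ee_pos'],M.round(3),s['joint_positions'].round(2))
for p in([.466,.183,.21],[.466,.183,.127]): print(tomove(p)[0])
print('world -y 1cm in tool',M.T@[0,-1,0], 'down',M.T@[0,0,-1])
E
```

```text
[ 0.40884632 -0.06725115  0.20740872] [[ 0.999 -0.002  0.043]
 [-0.014 -0.963  0.271]
 [ 0.041 -0.271 -0.962]] [ 1.68 -0.12 -1.28  1.94 -0.4   1.33 -1.06]
[  5.38 -24.17   6.77]
[  5.04 -21.92  14.75]
world -y 1cm in tool [ 0.0136859   0.96261411 -0.27053053] down [-0.04090511  0.27086837  0.9617469 ]
```

>>> arm_command --moves '[0.54, -2.4, 0.68, 0, 0.54, -2.4, 0.68, 0, 0.54, -2.4, 0.68, 0, 0.54, -2.4, 0.68, 0, 0.54, -2.4, 0.68, 0, 0.54, -2.4, 0.68, 0, 0.54, -2.4, 0.68, 0, 0.54, -2.4, 0.68, 0, 0.54, -2.4, 0.68, 0, 0.54, -2.4, 0.68, 0, 0, 0, 0, 0]'

```text
time: 24.83
ee_pos: [0.4571, 0.182, 0.2149]
eef_rot: [0.99, -0.008, 0.026, -0.137]
ft_force: [0.1, 0.8, 0.7]
width: 0.0006
grip_force: 0.0
```

```bash
python3 - <<'E'
from h import *
s=r.read_state(); M=R.from_quat(s['eef_rot']).as_matrix(); print(s['ee_pos'],M.round(3),s['joint_positions'].round(2),s['width'])
print(tomove([.466,.183,.127])[0])
E
```

```text
[0.45712742 0.18202396 0.21487499] [[ 0.999 -0.008  0.054]
 [-0.022 -0.963  0.27 ]
 [ 0.05  -0.271 -0.961]] [ 1.56 -0.5  -1.47  1.88 -0.8   1.36 -1.3 ] 0.0005768388823850074
[0.45 2.28 8.52]
```

>>> arm_command --moves '[0.2, 0.5, 2, 0, 0.2, 0.6, 2, 0, 0, 0.6, 2.2, 0, 0, 0, 0, 0]'

```text
time: 25.17
ee_pos: [0.4366, 0.1736, 0.1611]
eef_rot: [0.99, -0.011, 0.035, -0.137]
ft_force: [-1.1, -1.1, -1.0]
width: 0.0004
grip_force: 0.0
```

```bash
python3 - <<'E'
from h import *
s=r.read_state(); M=R.from_quat(s['eef_rot']).as_matrix(); print(s['ee_pos'],M.round(3),s['joint_positions'].round(2),s['width'])
print(tomove([.466,.183,.127])[0])
E
```

```text
[0.43664231 0.173602   0.16112995] [[ 0.997 -0.012  0.072]
 [-0.031 -0.962  0.27 ]
 [ 0.066 -0.271 -0.96 ]] [ 1.51 -0.5  -1.47  2.02 -0.83  1.24 -1.25] 0.00038393168309304297
[ 2.67 -0.01  3.74]
```

The pointer end is at the edge of reach in this posture. I'll push the tail end instead, towards +y from the right side, where the arm is away from its limits.

>>> arm_command --moves '[0.2, -0.5, -1.9, 0, 0.2, -0.5, -2, 0, 0, 2.2, -0.6, 0, 0, 2.2, -0.6, 0, 0, 2.2, -0.6, 0, 0, 2.2, -0.6, 0, 0, 2.2, -0.6, 0, 0, 2.2, -0.6, 0, 0, 0, 0, 0]'

```text
time: 25.92
ee_pos: [0.4366, 0.0321, 0.2038]
eef_rot: [0.99, -0.013, 0.037, -0.137]
ft_force: [-0.1, -1.0, 0.3]
width: 0.0005
grip_force: 0.0
```

```bash
python3 - <<'E'
from h import *
s=r.read_state(); M=R.from_quat(s['eef_rot']).as_matrix(); print(s['ee_pos'],M.round(3),s['joint_positions'].round(2),s['width'])
print(tomove([.42,.06,.127])[0],tomove([.42,.113,.127])[0])
E
```

```text
[0.4366449  0.03213765 0.20383759] [[ 0.997 -0.015  0.078]
 [-0.035 -0.962  0.271]
 [ 0.071 -0.272 -0.96 ]] [ 1.65 -0.34 -1.35  1.97 -0.64  1.32 -1.09] 0.0004536959413343405
[-2.3  -0.56  8.  ] [-2.49 -5.66  9.43]
```

>>> arm_command --moves '[-0.8, 0, 2, 0, -0.8, 0, 2, 0, -0.7, -0.3, 2, 0, 0, -0.3, 2, 0, 0, 0, 0, 0]'

```text
time: 26.33
ee_pos: [0.4184, 0.0633, 0.1257]
eef_rot: [0.99, -0.012, 0.037, -0.137]
ft_force: [-0.3, -1.5, 0.1]
width: 0.0002
grip_force: 0.0
```

```bash
python3 - <<'E'
from h import *
s=r.read_state(); M=R.from_quat(s['eef_rot']).as_matrix(); print(s['ee_pos'],M.round(3),s['joint_positions'].round(2),s['width'])
print(tomove([.42,.115,.128])[0])
E
```

```text
[0.41841047 0.06332291 0.12573794] [[ 0.997 -0.014  0.077]
 [-0.034 -0.962  0.27 ]
 [ 0.07  -0.272 -0.96 ]] [ 1.69 -0.4  -1.47  2.12 -0.75  1.17 -1.03] 0.00019425171057217775
[-0.   -5.04  1.19]
```

>>> arm_command --moves '[0, -0.9, 0.2, 0, 0, -0.9, 0.2, 0, 0, -0.7, 0.17, 0, 0, 0, 0, 0]'

```text
time: 26.67
ee_pos: [0.4197, 0.0925, 0.1281]
eef_rot: [0.99, -0.007, 0.037, -0.137]
ft_force: [0.7, 0.6, 0.1]
width: 0.0004
grip_force: 0.0
```

```bash
python3 - <<'E'
from h import *
s=r.read_state(); M=R.from_quat(s['eef_rot']).as_matrix(); print(s['ee_pos'],M.round(3),s['joint_positions'].round(2),s['ft_force'])
print(tomove([.42,.115,.127])[0])
E
```

```text
[0.41968688 0.0924786  0.12812669] [[ 0.997 -0.005  0.075]
 [-0.025 -0.962  0.27 ]
 [ 0.071 -0.271 -0.96 ]] [ 1.62 -0.42 -1.46  2.11 -0.77  1.17 -1.08] [0.6674633  0.58573979 0.08104655]
[-0.03 -2.14  0.72]
```

>>> arm_command --moves '[0, -0.6, 0.2, 0, 0, -0.6, 0.2, 0, 0, -0.5, 0.17, 0, 0, 0, 0, 0]'

```text
time: 27.0
ee_pos: [0.419, 0.1077, 0.1262]
eef_rot: [0.99, -0.009, 0.036, -0.136]
ft_force: [-0.0, -1.5, -1.3]
width: 0.0006
grip_force: 0.8
```

>>> arm_command --moves '[0, -0.5, 0.16, 0, 0, -0.5, 0.16, 0, 0, 0, 0, 0]'

```text
time: 27.25
ee_pos: [0.4199, 0.1169, 0.126]
eef_rot: [0.99, -0.01, 0.037, -0.135]
ft_force: [-4.3, -8.8, 1.9]
width: 0.0003
grip_force: 4.8
```

```bash
python3 - <<'E'
from h import *
s=r.read_state(); print(s['ee_pos'],s['joint_positions'].round(2),s['ft_force'])
E
```

```text
[0.41993175 0.11693696 0.12604856] [ 1.58 -0.47 -1.46  2.11 -0.82  1.18 -1.11] [-4.31026105 -8.76058875  1.86242821]
```

Contact is made and the force is building, so I keep pushing until it snaps over.

>>> arm_command --moves '[0, -0.5, 0.14, 0, 0, -0.5, 0.14, 0, 0, 0, 0, 0]'

```text
time: 27.5
ee_pos: [0.4203, 0.119, 0.1258]
eef_rot: [0.991, -0.014, 0.038, -0.13]
ft_force: [-11.7, -44.9, 13.9]
width: 0.0001
grip_force: 22.4
```

45 N where about 11 N would turn it suggests the handle is already at its on stop. I'll back off, lift and look.

>>> arm_command --moves '[0, 0.8, -0.2, 0, 0, 1.5, -0.4, 0, 0, 1.5, -0.4, 0, 0, 0, -2, 0, 0, 0, -2, 0, 0, 0, -2, 0, 0, 0, -2, 0, 0, 2, -0.5, 0, 0, 2, -0.5, 0, 0, 2, -0.5, 0, 0, 0, 0, 0, 0, 0, 0, 0]'

```text
time: 28.5
ee_pos: [0.412, 0.0059, 0.2009]
eef_rot: [0.99, -0.01, 0.037, -0.138]
ft_force: [-0.4, 0.9, -0.4]
width: 0.0004
grip_force: 0.0
```

```bash
python3 - <<'E'
from h import *
im,i=save('wrist','w9.png'); j=r.camera_info('wrist'); print(i['origin']); s=r.read_state(); print(s['ee_pos'],s['ft_force'])
sc,k=save('scene','s9.png')
# project bay/handle points
def proj(i,p):
    c=R.from_quat(i['attitude']).inv().apply(np.array(p)-i['origin']); return i['cx']+i['fx']*c[0]/-c[2], i['cy']-i['fy']*c[1]/-c[2]
u,v=map(int,proj(i,[.46,.2,.12])); print(u,v); u2,v2=map(int,proj(k,[.443,.2,.12])); print(u2,v2)
a=cv2.resize(sc[v2-75:v2+75,u2-100:u2+100],(533,400)); im2=cv2.resize(im[:240],(533,200)); 
cv2.imwrite('pics/c9.png',np.vstack([a,im2])[:,:,::-1])
E
```

```text
[ 0.46895845 -0.04086353  0.3625209 ]
[0.41199902 0.00655675 0.20077788] [0.39784892 0.32002642 0.07633888]
128 149
298 239
```

View pics/c9.png

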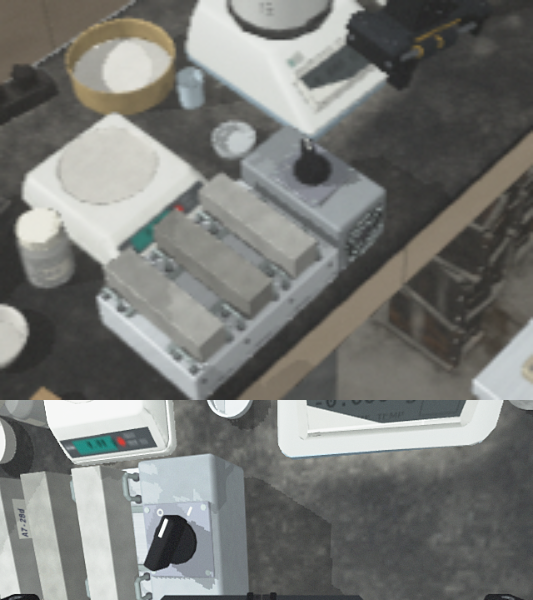

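The three prisms lie in a neat row. The handle bar now leans to the right towards the bar mark, from crop (155,565) up to (180,520). I'll measure its heading.

```bash
python3 - <<'E'
from h import *
im=cv2.imread('pics/w9.png'); i=r.camera_info('wrist'); g=cv2.cvtColor(im,cv2.COLOR_BGR2GRAY)
def head(c,z):
    P=onz(i,c.reshape(-1,2),z); v=cv2.fitLine((P[:,:2]*1000).astype(np.float32),2,0,.01,.01).ravel(); return np.degrees(np.arctan2(v[1],v[0])).round(1),P.mean(0).round(4),np.ptp(P,axis=0).round(3)
x0,y0,x1,y1=170,120,245,215
n,l,st,ce=cv2.connectedComponentsWithStats(((g[y0:y1,x0:x1]>205)*255).astype(np.uint8))
for k in range(1,n):
    if 15<st[k,4]<300:
        yy,xx=np.where(l==k); print('bright',st[k].tolist(),head(np.c_[xx+x0,yy+y0].astype(float),.142))
b=((g[y0:y1,x0:x1]<45)*255).astype(np.uint8); yy,xx=np.where(b>0); print('dark',head(np.c_[xx+x0,yy+y0].astype(float),.142))
E
```

```text
bright [1, 0, 19, 5, 70] (np.float32(-89.8), array([0.4815, 0.1281, 0.142 ]), array([0.003, 0.016, 0.   ]))
bright [71, 5, 4, 8, 28] (np.float32(1.0), array([0.4757, 0.0757, 0.142 ]), array([0.005, 0.003, 0.   ]))
bright [54, 7, 7, 12, 44] (np.float32(-28.8), array([0.4726, 0.0884, 0.142 ]), array([0.008, 0.005, 0.   ]))
bright [3, 8, 6, 8, 34] (np.float32(-4.6), array([0.474 , 0.1328, 0.142 ]), array([0.005, 0.005, 0.   ]))
bright [18, 10, 8, 10, 44] (np.float32(-6.5), array([0.4717, 0.1184, 0.142 ]), array([0.007, 0.006, 0.   ]))
bright [0, 16, 8, 60, 290] (np.float32(-4.1), array([0.4454, 0.1386, 0.142 ]), array([0.046, 0.008, 0.   ]))
bright [20, 23, 11, 22, 93] (np.float32(-28.6), array([0.4576, 0.1166, 0.142 ]), array([0.016, 0.01 , 0.   ]))
dark (np.float32(-34.6), array([0.4439, 0.1047, 0.142 ]), array([0.051, 0.056, 0.   ]))
```

The pointer heading is -28.6°, which is the on stop (1.6° - 30°). The prisms are in place and the arm is clear, so I'm handing in.

```bash
python3 -c "
from h import *
print(r.close_job())"
```

```text
the job is handed in; nothing more can be done
None
```

I handed the job in at about 28.6 s: both prisms are in the middle and right bays in line with prism_3 and released, and the isolator pointer measures at its on stop; one mistaken turn drove joint 7 to its -2.6 range limit and left the tool leaning 16°, so I pushed the handle over with shut fingers (peak about 48 N at the wrist) instead of gripping it, and the hand-in call returned no verdict.

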